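Sort brush-shaft sleeves on the gauge pin

ROBOT

A 6-joint arm with a two-finger parallel gripper is mounted at the origin on the work surface. World frame = base frame: x ahead of the robot, y to its left, z up, the work surface at z = 0. Lengths are in m, angles in rad, forces in N, time in s.
With the tool pointing down it reaches from about 0.275 to 0.75 m from the base axis. Payload 10.2 kg.
Tool frame: the origin (TCP) lies midway between the tips of the shut fingers; the grasp point (between the pads) lies 19 mm behind it (env.hold_point_z is the distance from the TCP to the grasp point, in m); x points along the fingers, z is the direction in which the jaws open and shut, and the axes are right-handed (so a half turn about x gives the same grasp; the last joint's range is limited). The gripper opens to 85 mm and grips with 20 to 120 N. Pads are 22 mm wide; open, the fingers measure 114 mm over their backs; the gripper's body (76 mm by 85 mm) begins 54 mm behind the grasp point. The pads swing forward as they close: fully open they stand 13 mm farther back than shut.
Start: joints at [-1.557, 0.313, 1.498, -0, 1.331, -0.223], TCP at [0.123, -0.51, 0.231] pointing down, gripper open.
Joint ranges: [-2.94, 2.94], [-0.97, 2.17], [0.19, 2.56], [-1.23, 4.37], [0.02, 3.11], [-2.88, 2.88]. Speed limits (rad/s): [2.39, 2.39, 3.01, 3.14, 3.14, 3.14].

INTERFACE

Orientations are given as a unit quaternion [x, y, z, w].
In Python, from bench import env, kinematics, monitor, eyes, job gives the robot as it stands. The module is installed in compiled form; this text tells all that it offers. Calls block until the motion is done:
- env.reach(position, orientation): joint-space move of the TCP to a pose.
- env.movel(position, velocity=0.15, frame=None, guard=None): straight line of the TCP; frame=None keeps the orientation; velocity is the mean speed in m/s. With guard (N) it stops when the force on the tool has changed by that much, and returns True; else False.
- env.set_joints(angles): joint-space move.
- env.release() and env.close_gripper(effort=None): open the fingers fully, or close them until they stop; effort is the grip in N (None keeps the last).
- env.hold(seconds).
- kinematics.ik(position, orientation): joint angles nearest the present ones, or None.
- monitor.sense(): the state.
- eyes.grab_frame(name): name is "side" or "top"; returns a dict with "frame" (400x640x3 uint8, red, green, blue), "mtx" (3x3 intrinsics, pixels), "k1" (the pictures are not rectified: a ray, as slopes to the right and down, at radius r is drawn at 1 + k1 r^2 times it, then the intrinsics apply), "view" (4x4, takes a point from world to camera coordinates). Camera axes: x right, y down, z forward; pixel columns grow to the right and rows downward; lengths in m; the calibration is good to about 2 mm. A picture is of the moment at which its call begins. There is no depth.
A pose or a line that the arm cannot do raises env.MotionError and nothing moves.
- job.hand_in(): hands the job in, once; it reports no verdict.
The state is a dict: "clock": time; "joints": joint angles; "qvel": joint speeds; "joint_efforts": joint torques, N m; "position": TCP position; "ee_rot": TCP orientation; "contact_force": force on the tool from outside, world axes, zero at the start; "ft_torque": the same for the moment, N m; "finger_gap": opening from 0.0 (shut) to 1.0 (fully open).
Only numpy, scipy, OpenCV 4.12 (cv2) and the standard library are available. Lean on these libraries where they do the work, as an engineer would, in place of code of your own. Each camera call takes 0.05 s, during which the arm holds its last target.

TASK

Two plain aluminium spacer sleeves for the shoe-finishing machine's brush shaft stand on the cobbler's bench, equal outside but with different bores. Slide the one whose bore fits over the upright steel gauge pin fully down until it rests on the gauge's base, and leave it there; put the one whose bore is too narrow for the pin into the shallow open wooden reject tray. Either may be done first.

Things in the scene. Friction and masses are not known exactly. Their poses are not given: they have to be found in the camera images.
- sleeve_wide_mid (a point): The sleeve that fits: plain aluminium tube, standing upright, outside diameter 50 mm, height 50 mm, through bore 32 mm in diameter (thin wall, 9 mm), about 0.13 kg. The point is its centre, half-way up (25 mm above its underside); z is its axis. Loose.
- sleeve_narrow_mid (a point): The sleeve that does not fit: plain aluminium tube, standing upright, outside diameter 50 mm, height 50 mm, through bore only 12 mm in diameter (thick wall, 19 mm), about 0.2 kg. The point is its centre, half-way up (25 mm above its underside); z is its axis. Loose.
- pin_foot (a point): Gauge: a fixed upright steel pin, 20 mm in diameter, standing 55 mm above a round dark steel base 90 mm in diameter and 12 mm thick; the top 15 mm of the pin tapers to 6 mm. The point is on the pin's axis at its foot, on the base's upper face (12 mm above the bench); z points up along the pin.
- tray_floor (a point): Reject tray: a fixed shallow open wooden tray, 170 mm (its x) by 150 mm (its y) outside, 30 mm high, walls and floor 5 mm thick. The point is the centre of its inner floor, 5 mm above the bench; z is up.
Things that resemble listed ones, but are neither listed nor needed, are in the scene too. Leave any pink or purple look-alike of the part that bears sleeve_wide_mid alone.

How it is judged:
At the end, for the whole second after the job is handed in: Wide-bored sleeve on the pin: centre within 15 mm of its axis and under 35 mm above the base (25 mm when home). Narrow-bored sleeve in the tray, standing or lying: centre within 75 mm (tray x) and 65 mm (tray y) of the tray centre, under 40 mm above its floor (horizontal distance between sleeve_wide_mid and pin_foot below 0.015 m and z of sleeve_wide_mid in the frame of pin_foot below 0.035 m and x of sleeve_narrow_mid in the frame of tray_floor between -0.075 and 0.075 m and y of sleeve_narrow_mid in the frame of tray_floor between -0.065 and 0.065 m and z of sleeve_narrow_mid in the frame of tray_floor below 0.04 m); the robot touches nothing.
It also fails if it takes over 58 s, if anything falls off the work surface, if the arm or the gripper's body presses on something with over 40 N, if the wrist force passes 120 N, or if a joint passes its speed limit or range.

## Working session

There is one attempt and no reset: what is moved stays moved. The work goes in short steps, each a Python script; the robot and the scene stay as the last script left them, time stands still between calls to the robot, and variables do not carry over. Pictures are saved under pics/ and viewed, and the job is handed in when it is done.

```bash
mkdir -p pics; python3 - <<'E'
from bench import env, kinematics, monitor, eyes, job
import cv2,numpy as np,pickle
s=monitor.sense();print(s['clock'],s['position'],s['ee_rot'],s['finger_gap'],env.hold_point_z)
for n in("side","top"):
    f=eyes.grab_frame(n);pickle.dump(f,open(f'pics/{n}0.pkl','wb'))
    cv2.imwrite(f'pics/{n}0.png',f['frame'][...,::-1]);print(n,f['mtx'],f['k1'],f['view'])
E
```

```text
0.0 [ 0.12315207 -0.51008496  0.23074096] [ 0.4377852   0.5558492  -0.43708105  0.55528006] 0.9991796395068935 0.0187
side [[514.35438964   0.         319.63468357]
 [  0.         514.35438964 199.96542995]
 [  0.           0.           1.        ]] -0.0485321301632014 [[-0.93545345 -0.35337022  0.0075055   0.55430837]
 [-0.27539092  0.71538446 -0.64217203  0.18410832]
 [ 0.22155515 -0.60278898 -0.76652381  1.10016951]
 [ 0.          0.          0.          1.        ]]
top [[485.47459785   0.         315.8925311 ]
 [  0.         485.47459785 202.64337585]
 [  0.           0.           1.        ]] 0.005159200578319996 [[ 0.02784871 -0.99955116  0.0110418  -0.02166229]
 [-0.99519378 -0.02876135 -0.09360619  0.60146342]
 [ 0.09388175 -0.00838192 -0.99554807  1.04502192]
 [ 0.          0.          0.          1.        ]]
```

View pics/top0.png

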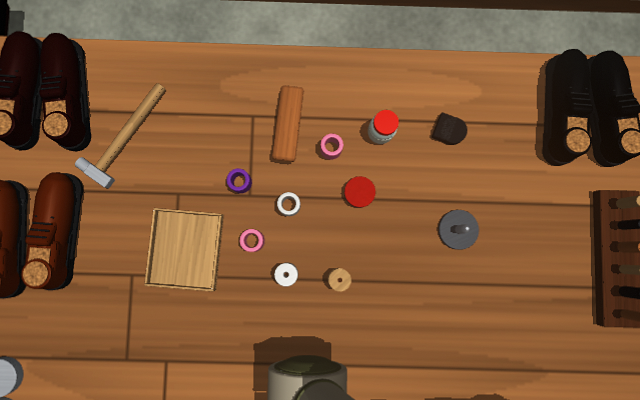

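View pics/side0.png

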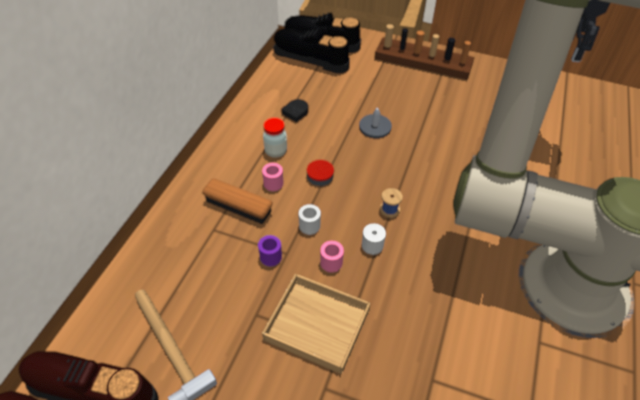

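Top view: the candidates are the white-grey thin-walled ring (288,204), the white-grey thick ring with a small hole (286,274), pink rings (332,146) and (251,240), a purple ring (238,181), and a wooden spool (340,280). The two uncoloured aluminium ones match: (288,204) has the wide bore and (286,274) the narrow one. The gauge is at (459,229) and the tray at (185,249). I'll confirm in enlarged crops.

```bash
python3 - <<'E'
import cv2,numpy as np
t=cv2.imread('pics/top0.png');s=cv2.imread('pics/side0.png')
def c(i,u,v,w=40,h=30): return cv2.resize(i[v-h:v+h,u-w:u+w],(400,300),interpolation=cv2.INTER_NEAREST)
cv2.imwrite('pics/crop0.png',np.vstack([np.hstack([c(t,288,204),c(t,286,274)]),np.hstack([c(s,340,228,60,45),c(t,459,229)])]))
for n,i in(('t',t),('s',s)):
    h=cv2.cvtColor(i,cv2.COLOR_BGR2HSV)
    m=((h[...,1]<50)&(h[...,2]>110)).astype(np.uint8)
    k,l,st,ce=cv2.connectedComponentsWithStats(m)
    print(n,[(st[j].tolist(),ce[j].round(1).tolist()) for j in range(1,k) if 80<st[j,4]<3000])
for p in [(288,194),(288,216),(286,268),(275,274)]: print(p,t[p[1],p[0]])
E
```

```text
t [([371, 120, 25, 21, 104], [382.0, 134.1]), ([75, 157, 36, 30, 427], [92.3, 171.6]), ([277, 192, 23, 23, 256], [288.2, 203.1]), ([274, 263, 24, 23, 410], [285.7, 274.1]), ([0, 359, 17, 38, 479], [6.5, 377.3])]
s [([423, 0, 13, 23, 212], [428.8, 10.6]), ([264, 131, 22, 24, 407], [275.0, 143.4]), ([299, 204, 22, 30, 524], [309.5, 218.2]), ([603, 215, 37, 24, 118], [622.0, 229.0]), ([363, 224, 23, 30, 551], [373.6, 237.7]), ([547, 246, 11, 10, 82], [551.2, 250.0]), ([529, 278, 103, 54, 2192], [584.9, 311.0]), ([168, 370, 48, 30, 617], [193.5, 386.1])]
(288, 194) [228 232 233]
(288, 216) [ 56  88 129]
(286, 268) [230 234 235]
(275, 274) [224 231 230]
```

View pics/crop0.png

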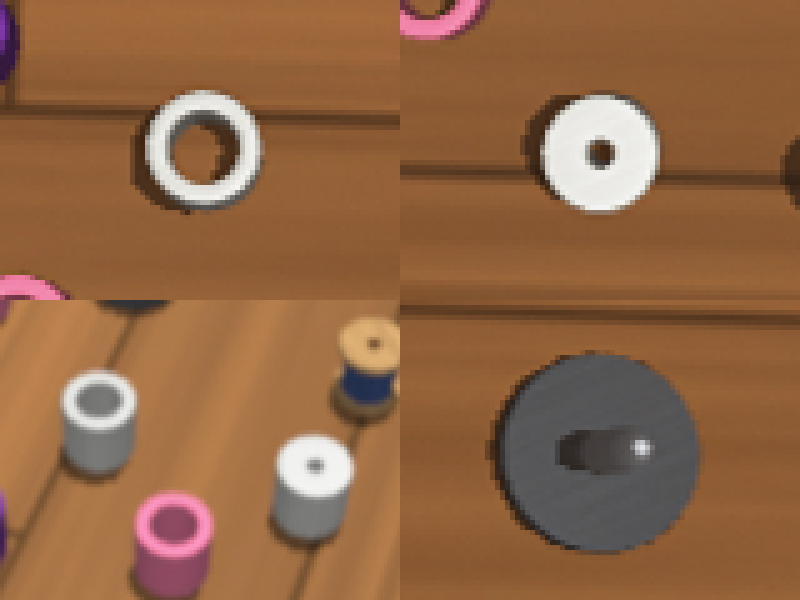

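The crop shows the thin-walled grey ring (wide bore) and the thick one (narrow bore), both uncoloured. The gauge pin's tip is near top-view pixel (467,228). Now I'll triangulate the top faces, gauge base, pin tip and tray corners.

```bash
cat > h.py <<'E'
import cv2,numpy as np,pickle
def ray(f,uv):
    uv=np.array(uv,float).reshape(1,1,2)
    xy=cv2.undistortPoints(uv,f['mtx'],np.array([f['k1'],0,0,0.]))[0,0]
    R=f['view'][:3,:3];t=f['view'][:3,3]
    d=R.T@np.array([*xy,1.]);return -R.T@t,d/np.linalg.norm(d)
def plane(f,uv,z):
    o,d=ray(f,uv);return o+d*(z-o[2])/d[2]
def tri(a,ua,b,ub):
    o1,d1=ray(a,ua);o2,d2=ray(b,ub)
    s=np.linalg.lstsq(np.c_[d1,-d2],o2-o1,rcond=None)[0]
    p,q=o1+s[0]*d1,o2+s[1]*d2
    return (p+q)/2,np.linalg.norm(p-q)
def proj(f,p):
    return cv2.projectPoints(np.array([p],float),cv2.Rodrigues(f['view'][:3,:3])[0],f['view'][:3,3],f['mtx'],np.array([f['k1'],0,0,0.]))[0][0,0]
def face(f,c,r=25,v=185):
    i=f['frame'];h=cv2.cvtColor(i,cv2.COLOR_RGB2HSV)
    m=((h[...,1]<40)&(h[...,2]>v)).astype(np.uint8)
    w=np.zeros_like(m);cv2.circle(w,tuple(map(int,c)),r,1,-1);m&=w
    cs=max(cv2.findContours(m,0,1)[0],key=cv2.contourArea)
    return cv2.fitEllipse(cv2.convexHull(cs))
E
python3 - <<'E'
from h import *
T=pickle.load(open('pics/top0.pkl','rb'));S=pickle.load(open('pics/side0.pkl','rb'))
for n,a,b in(('wide',(288,203),(310,214)),('narrow',(286,274),(374,234))):
    e1=face(T,a);e2=face(S,b)
    print(n,e1,e2,tri(T,e1[0],S,e2[0]),plane(T,e1[0],.05),plane(S,e2[0],.05))
# gauge base
for n,f,c,r in(('T',T,(459,229),28),('S',S,(376,126),24)):
    h=cv2.cvtColor(f['frame'],cv2.COLOR_RGB2HSV)
    m=((h[...,1]<70)&(h[...,2]>40)).astype(np.uint8);w=np.zeros_like(m);cv2.circle(w,c,r,1,-1);m&=w
    if n=='S': m[:116]=0
    cs=max(cv2.findContours(m,0,1)[0],key=cv2.contourArea)
    e=cv2.fitEllipse(cv2.convexHull(cs));print(n,e,plane(f,e[0],.012))
    g=f['frame'][c[1]-30:c[1]+30,c[0]-40:c[0]+40,::-1]
    cv2.imwrite(f'pics/g{n}.png',cv2.resize(g,(400,300),interpolation=cv2.INTER_NEAREST))
a=cv2.imread('pics/gT.png');b=cv2.imread('pics/gS.png')
t=cv2.resize(T['frame'][200:300,135:235,::-1],(400,400),interpolation=cv2.INTER_NEAREST);s=cv2.resize(S['frame'][270:375,260:375,::-1],(400,365),interpolation=cv2.INTER_NEAREST)
s=cv2.copyMakeBorder(s,0,35,0,0,0)
im=np.vstack([np.hstack([a,b]),np.hstack([t,s])]);cv2.imwrite('pics/crop1.png',cv2.resize(im,(686,600)))
E
```

```text
wide ((288.2939758300781, 203.0458984375), (21.740468978881836, 21.834863662719727), 20.073068618774414) ((309.2168273925781, 212.7193603515625), (16.625308990478516, 21.47217559814453), 89.72205352783203) (array([0.5973191 , 0.0553815 , 0.04736107]), np.float64(0.00023720752756300684)) [0.59719203 0.05528381 0.05      ] [0.59641346 0.05730898 0.05      ]
narrow ((285.5752258300781, 274.24981689453125), (22.479171752929688, 22.535751342773438), 163.28271484375) ((374.0675354003906, 232.36663818359375), (18.01473045349121, 22.346412658691406), 98.17083740234375) (array([0.44420009, 0.05608064, 0.04796266]), np.float64(0.00028027288517066564)) [0.44444691 0.05601186 0.05      ] [0.44379886 0.05754831 0.05      ]
T ((458.3767395019531, 229.27122497558594), (39.15116882324219, 39.74650955200195), 137.6663055419922) [ 0.55272309 -0.32536872  0.012     ]
S ((374.80859375, 125.53155517578125), (23.30069923400879, 31.827428817749023), 95.05499267578125) [ 0.55171847 -0.31895567  0.012     ]
```

View pics/crop1.png

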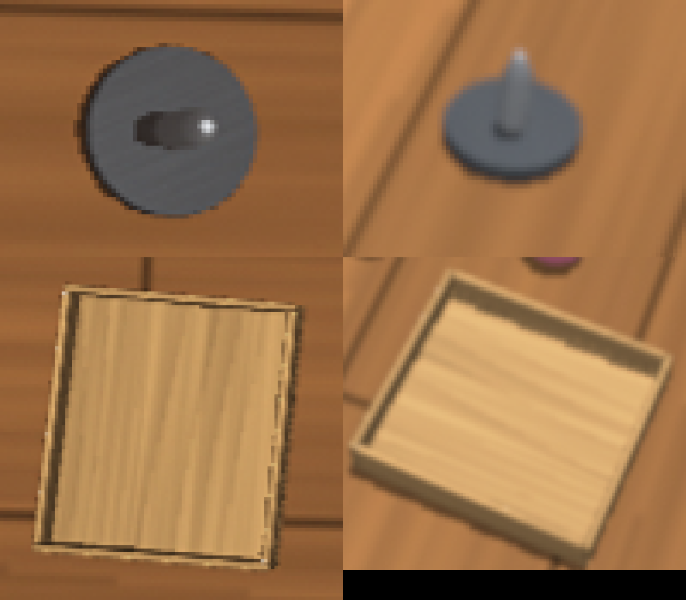

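The crop shows the pin tip at top (466.8,228.1) and side (376.8,107.2). The base's top face centre in the side view is about (374.9,123.7). The tray corners are clear in both views.

```bash
python3 - <<'E'
from h import *
T=pickle.load(open('pics/top0.pkl','rb'));S=pickle.load(open('pics/side0.pkl','rb'))
print('tip',tri(T,(466.8,228.1),S,(376.8,107.2)), plane(T,(466.8,228.1),.067),plane(S,(376.8,107.2),.067))
print('base',tri(T,(458.7,229.0),S,(374.9,123.7)),plane(S,(374.9,123.7),.012))
tt=np.array([(154.2,208.7),(222.7,214.6),(213.7,290.7),(145.5,284.5)])-.5
ss=np.array([(263,334.7),(295.9,274.7),(369.6,303.5),(342.1,369.2)])-.5
P=[tri(T,a,S,b) for a,b in zip(tt,ss)]
for p in P:print(p)
P=np.array([p[0] for p in P]);print(P.mean(0),[np.linalg.norm(P[i]-P[i-1]) for i in range(4)])
for nm,uv in (('pinkL',(251,240)),('pinkR',(332,146)),('purple',(238,181)),('spool',(340,280)),('lid',(360,192))): print(nm,plane(T,uv,.05))
from bench import kinematics,monitor
from scipy.spatial.transform import Rotation as R
print(R.from_quat(monitor.sense()['ee_rot']).as_matrix().round(2))
E
```

```text
tip (array([ 0.55319854, -0.32519413,  0.07114029]), np.float64(0.0006231470541163011)) [ 0.55310517 -0.32659966  0.067     ] [ 0.55456469 -0.3300292   0.067     ]
base (array([ 0.55345874, -0.32598714,  0.01225394]), np.float64(0.0002471638489397053)) [ 0.55363949 -0.32623821  0.012     ]
(array([0.578989  , 0.35265642, 0.02462686]), np.float64(0.0011287325943042212))
(array([0.57111697, 0.20204245, 0.0220113 ]), np.float64(0.0002971429826762712))
(array([0.40462879, 0.21335885, 0.02499793]), np.float64(0.00026928438027368245))
(array([0.41286789, 0.36236332, 0.0224851 ]), np.float64(0.0016778619639766716))
[0.49190066 0.28260526 0.0235303 ] [np.float64(0.16641825223970097), np.float64(0.15084223084324588), np.float64(0.16689905811689792), np.float64(0.14925323797360293)]
pinkL [0.51523535 0.13263055 0.05      ]
pinkR [ 0.72540444 -0.03621284  0.05      ]
purple [0.64208462 0.165953   0.05      ]
spool [ 0.43545974 -0.0604796   0.05      ]
lid [ 0.62577884 -0.09955914  0.05      ]
[[-0.    0.97  0.23]
 [ 0.    0.23 -0.97]
 [-1.    0.   -0.  ]]
```

Every point agrees with the sizes given:

| Feature | Measured | Stated |
|---|---|---|
| Sleeve tops, z | 0.047–0.048 | 0.050 |
| Gauge base, z | 0.012 | 0.012 |
| Pin tip, z | 0.071 | 0.067 |
| Tray outside | 167 × 150 mm | 170 × 150 mm |

Now I'll pick up the wide sleeve.

```bash
cat >> h.py <<'E'
from scipy.spatial.transform import Rotation as Rn
WIDE=np.array([.5970,.0556]);NAR=np.array([.4442,.0562]);PIN=np.array([.5533,-.3258]);TRAY=np.array([.492,.2826])
def q(xy):
    a=np.arctan2(xy[1],xy[0]);z=np.array([np.cos(a),np.sin(a),0]);x=np.array([0,0,-1.]);y=np.cross(z,x)
    return Rn.from_matrix(np.c_[x,y,z]).as_quat()
E
python3 - <<'E'
from h import *
from bench import env,kinematics,monitor,eyes
for p in(WIDE,NAR,PIN,TRAY):
    for z in(.01,.2): print(np.round(kinematics.ik([*p,z],q(p)),2),end=' ')
    print()
env.reach([*WIDE,.14],q(WIDE))
print(env.movel([*WIDE,.010],velocity=.12,guard=15))
env.close_gripper(effort=40)
s=monitor.sense();print(s['clock'],s['position'],s['finger_gap'],s['contact_force'])
env.movel([*WIDE,.17],velocity=.2)
for n in("side","top"):
    f=eyes.grab_frame(n);pickle.dump(f,open(f'pics/{n}1.pkl','wb'));cv2.imwrite(f'pics/{n}1.png',f['frame'][...,::-1])
s=monitor.sense();print(s['clock'],s['position'],s['finger_gap'],s['contact_force'])
E
```

```text
[-0.1   0.72  1.48 -0.    0.94 -0.2 ] [-0.1   0.5   1.31 -0.    1.33 -0.2 ] 
[-0.14  0.48  1.95 -0.    0.71 -0.26] [-0.14  0.17  1.76 -0.    1.21 -0.26] 
[-0.71  0.8   1.33 -0.    1.02 -0.18] [-0.71  0.6   1.15 -0.    1.39 -0.18] 
[ 0.31  0.67  1.59 -0.    0.89 -0.21] [ 0.31  0.43  1.41 -0.    1.3  -0.21] 
False
4.4 [0.59727809 0.05559656 0.01051826] 0.5687945055489033 [ 0.79986232 -0.41430939  3.62162217]
5.45 [0.59642318 0.05564124 0.16849747] 0.5651130947715794 [-0.43020459  0.42866248 -1.47488138]
```

View pics/side1.png

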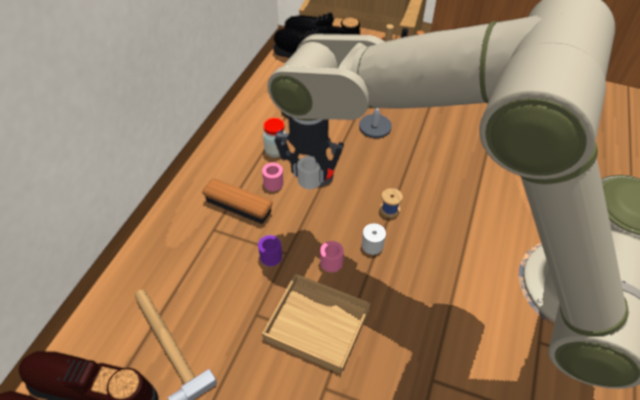

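The side view shows the wide sleeve held between the fingers at about (312,172), and the gap matches 50 mm. Next I'll take it over the pin and lower it with a force guard.

```bash
python3 - <<'E'
from h import *
from bench import env,kinematics,monitor,eyes
env.reach([*PIN,.13],q(PIN))
a=env.movel([*PIN,.030],velocity=.06,guard=8)
s=monitor.sense();print(a,s['clock'],s['position'],s['contact_force'])
if not a:
    a=env.movel([*PIN,.019],velocity=.03,guard=8)
s=monitor.sense();print(a,s['clock'],s['position'],s['finger_gap'],s['contact_force'])
for n in("side","top"):
    f=eyes.grab_frame(n);cv2.imwrite(f'pics/{n}2.png',f['frame'][...,::-1])
c=cv2.imread('pics/side2.png')[60:180,296:456];cv2.imwrite('pics/s2c.png',cv2.resize(c,(800,600)))
E
```

```text
False 8.7 [ 0.55343628 -0.32591435  0.03033621] [-0.04341011 -0.73491799 -1.6730337 ]
True 9.0333 [ 0.55358808 -0.32599823  0.02230304] 0.570838654906398 [-2.10324159  0.51584184  4.09350977]
```

View pics/s2c.png

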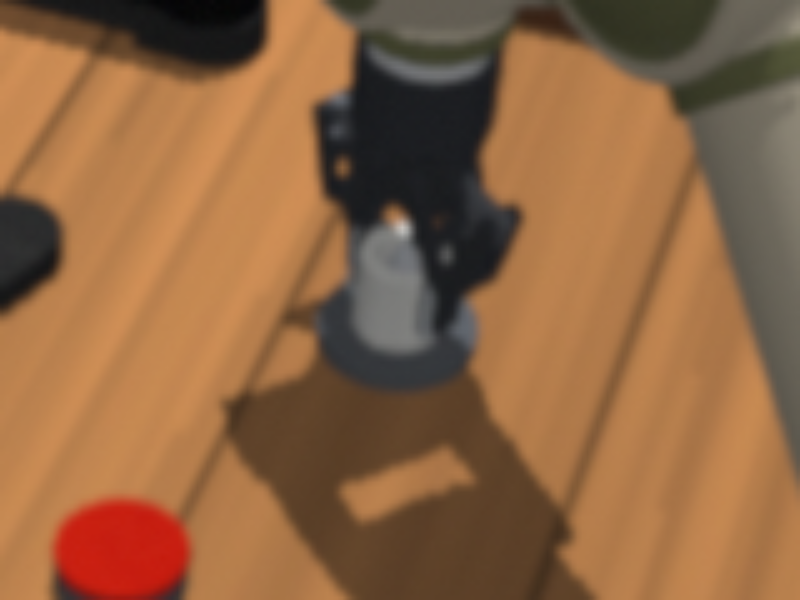

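Contact came at TCP z 0.0223, which is the base's height as expected. The crop shows the sleeve standing on the base with the pin tip inside its bore (about (400,230) in the crop). I'll release it, then move the narrow sleeve.

```bash
python3 - <<'E'
from h import *
from bench import env,kinematics,monitor,eyes
env.release()
env.movel([*PIN,.17],velocity=.15)
s=monitor.sense();print(s['clock'],s['position'],s['finger_gap'],s['contact_force'])
env.reach([*NAR,.14],q(NAR))
f=eyes.grab_frame("side");cv2.imwrite('pics/side3.png',f['frame'][...,::-1])
f=eyes.grab_frame("top");cv2.imwrite('pics/top3.png',f['frame'][...,::-1])
print(env.movel([*NAR,.010],velocity=.12,guard=15))
env.close_gripper(effort=40)
env.movel([*NAR,.17],velocity=.2)
s=monitor.sense();print(s['clock'],s['position'],s['finger_gap'],s['contact_force'])
f=eyes.grab_frame("side");cv2.imwrite('pics/side4.png',f['frame'][...,::-1])
a=cv2.imread('pics/side3.png')[80:160,326:426];b=cv2.imread('pics/top3.png')[190:270,410:510]
im=np.vstack([np.hstack([cv2.resize(a,(400,320)),cv2.resize(b,(400,320))])]);cv2.imwrite('pics/c3.png',im)
E
```

```text
10.7333 [ 0.55297114 -0.32557017  0.16893255] 0.9995971583481947 [-0.31954009  0.31297737 -0.21540017]
False
14.9167 [0.44356123 0.05625932 0.16892242] 0.5869986250557492 [-0.0282875  -0.14243546 -2.58406182]
```

View pics/c3.png

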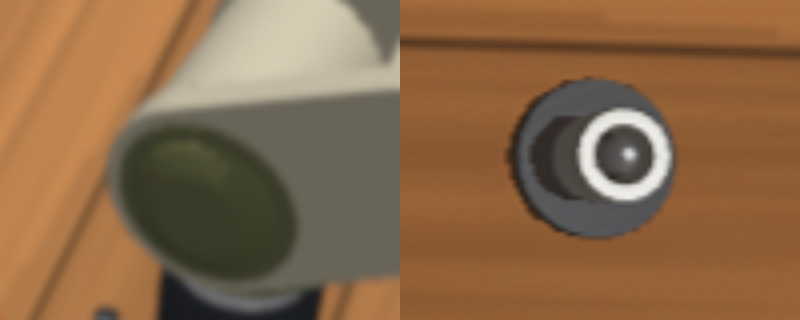

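View pics/side4.png

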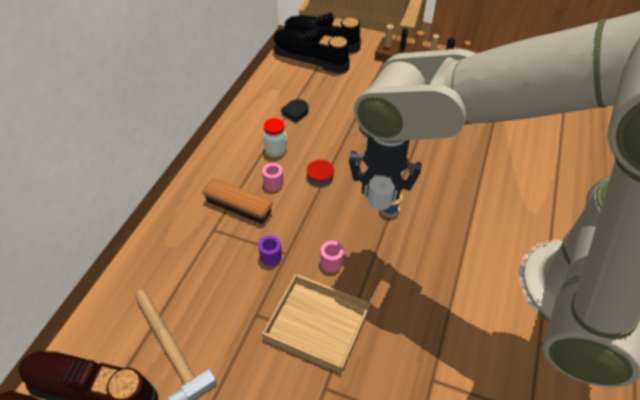

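The top crop shows the wide sleeve around the pin, with the tip inside the bore (crop (628,155)). The side view shows the narrow sleeve held at (381,190). Now into the tray.

```bash
python3 - <<'E'
from h import *
from bench import env,kinematics,monitor,eyes
env.reach([*TRAY,.17],q(TRAY))
a=env.movel([*TRAY,.025],velocity=.12,guard=12)
if not a: a=env.movel([*TRAY,.012],velocity=.03,guard=8)
s=monitor.sense();print(a,s['clock'],s['position'],s['contact_force'])
env.release()
env.movel([*TRAY,.17],velocity=.15)
env.set_joints([-0.25,0.17,1.76,0,1.21,-.26])
env.hold(.3)
s=monitor.sense();print(s['clock'],s['position'],s['finger_gap'],s['contact_force'])
S=eyes.grab_frame("side");T=eyes.grab_frame("top")
pickle.dump((S,T),open('pics/5.pkl','wb'))
cv2.imwrite('pics/side5.png',S['frame'][...,::-1]);cv2.imwrite('pics/top5.png',T['frame'][...,::-1])
E
```

```text
True 17.625 [0.49220779 0.28268853 0.01561412] [-1.17138061 -1.11911827  6.68011395]
20.65 [0.44849558 0.00603001 0.20218168] 0.9935730065871912 [ 0.72480017 -0.01488171  0.31218277]
```

View pics/side5.png

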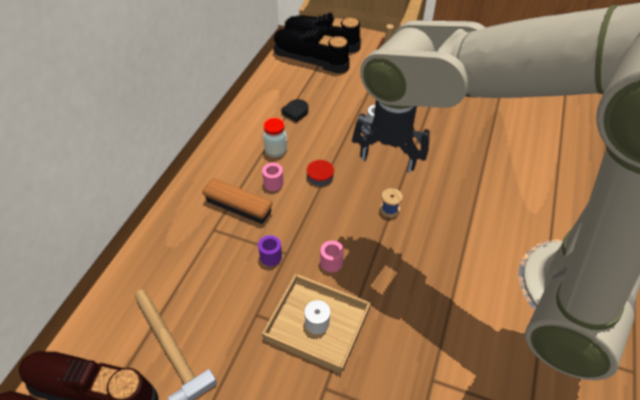

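View pics/top5.png

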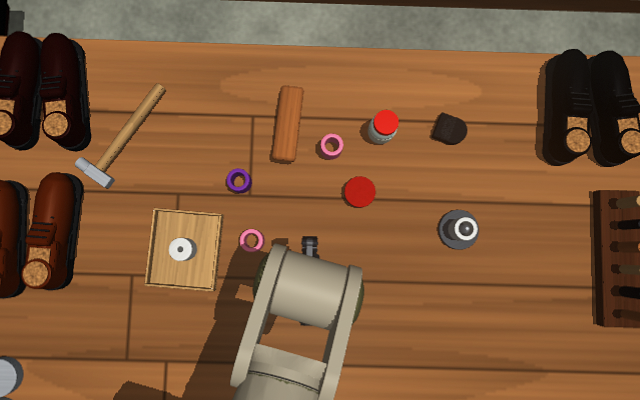

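The narrow sleeve stands mid-tray (side (317,317), top (181,249)), and the wide one is on the pin (top (465,229)). The arm hides the pin from the side camera, so I'll swing it away, triangulate both sleeves, then hand in.

```bash
python3 - <<'E'
from h import *
from bench import env,monitor,eyes
env.set_joints([-1.557, 0.313, 1.498, 0, 1.331, -0.223]); env.hold(.3)
S=eyes.grab_frame("side");T=eyes.grab_frame("top")
cv2.imwrite('pics/s6.png',cv2.resize(S['frame'][80:160,326:426,::-1],(500,400)))
for n,a,b in(('wide',(466,229),proj(S,[*PIN,.062])),('narrow',(181,249),proj(S,[*TRAY,.055]))):
    e1=face(T,a,20);e2=face(S,b,18);p,g=tri(T,e1[0],S,e2[0]);print(n,e1[0],e2[0],p,g,p[:2]-(PIN if n=='wide' else TRAY),plane(T,e1[0],.062 if n=='wide' else .055))
s=monitor.sense();print(s['clock'],s['contact_force'],abs(s['qvel']).max())
E
```

```text
wide (465.5989685058594, 228.20785522460938) (376.66302490234375, 110.359130859375) [ 0.55317875 -0.32650068  0.05929224] 2.3384918547183805e-05 [-0.00012125 -0.00070068] [ 0.55305408 -0.32563435  0.062     ]
narrow (179.75485229492188, 248.86917114257812) (316.96759033203125, 311.5366516113281) [0.49187813 0.28301588 0.05331495] 0.0004937357186893544 [-0.00012187  0.00041588] [0.49213137 0.28263027 0.055     ]
23.3333 [-0.39159002  0.24206719 -0.08966344] 0.003614676502244598
```

View pics/s6.png

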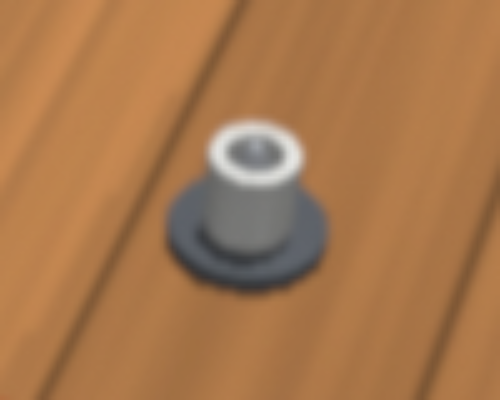

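The crop shows the sleeve seated flat on the base around the pin. Both measurements agree, so I'm handing in.

```bash
python3 -c "
from bench import job
job.hand_in()"
```

```text
the job is handed in; nothing more can be done
```

Both sleeves are where the task asked, and I handed the job in at about 23 s of the 58 s allowed; no verdict is reported.

- **Wide-bored sleeve:** it went onto the gauge pin, with the force guard stopping it at the height of the base. The last two-view check put its top at z ≈ 0.059 m (0.062 expected) and about 1 mm from the pin's axis. The crop shows it flat on the base with the pin tip inside the bore.
- **Narrow-bored sleeve:** it stands in the tray about 0.5 mm from the centre, with its top at z ≈ 0.053 m (0.055 expected).
- **Robot and surroundings:** the arm is back at its start pose, touching nothing. I did not touch the pink or purple look-alikes.
- **Disagreements:** heights from the two views ran 2–3 mm low on the sleeves. The pin tip came out about 4 mm high (0.071 against 0.067 m) and the tray about 3 mm short in x. This is slightly more than the 2 mm calibration, but well inside the tolerances. No check failed.

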